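# Turn the drying carousel until the tumbler is over the spout

## Task

Turn the round blue drying carousel by pushing a finger post on its rim, steadily and gently, until the tall steel tumbler stands at the front, squarely in line with the white drain spout of the base. Only push with the outside of the fingers: do not pinch a post, do not touch or lift the tumbler or the other dishes riding on the deck, and leave everything else on the table and ledge alone. Finish with the carousel at rest and the hand clear.

Things in the scene. Friction and masses are not known exactly. Their poses are not given: they have to be found in the camera images.
- carousel_base: Fixed white plastic drip base of the drying carousel, a disc 230 mm across and 22 mm high, standing on the table. Origin on the turning axis at the table surface, z up. Its drain spout, an open trough 44 mm wide and 25 mm high, sticks out along the base's own -x axis to 200 mm from the turning axis, past the edge of the deck; that side is the front.
- carousel: Turning blue plastic deck of the carousel, 250 mm across, lip 10 mm high. Turns both ways about a vertical axis with light friction (0.15 N m) and stays where left. Origin on the axis at the deck's upper face, 50 mm above the table; z up; +x points to the tumbler's compartment. Four walls 22 mm high at 45, 135, 225, 315 degrees from +x part four compartments round a 28 mm wide, 50 mm high hub.
- tumbler_center (a point): Centre (half-way up) of the tall steel tumbler, 66 mm across the mouth, 52 mm at the foot, 85 mm high (its rim 135 mm above the table), open at the top. It stands loose and upright on the deck, 65 mm from the turning axis.
- post0 (a point): Top centre of the upright blue finger post on the rim at 45 degrees from the deck's +x axis, counter-clockwise from above. All four posts are alike: 14 mm thick, 135 mm from the turning axis at the outer ends of the walls, tops 109 mm above the table (59 mm above the deck), each on a flat lug 26 mm wide, no higher than the deck, reaching 147 mm from the axis.
- post1 (a point): Top centre of the finger post at 135 degrees.
- post2 (a point): Top centre of the finger post at 225 degrees.
- post3 (a point): Top centre of the finger post at 315 degrees.
- bowl_a: White melamine bowl with a green rim, 82 mm across, 45 mm high, standing loose on the deck 65 mm from the axis; origin under its centre. Leave untouched.
- bowl_b: Second bowl of the same kind in another compartment; origin under its centre. Leave untouched.
- cup: Squat steel cup, 66 mm across and only 45 mm high, loose in another compartment of the deck; origin under its centre. Not the tumbler. Leave untouched.
- mug: White mug, 76 mm across, 85 mm high, on the table to the robot's left; origin under its centre. Bystander.
- bottle: Green glass bottle, 60 mm across, 160 mm high, on the table to the right; origin under its centre. Bystander.
- brush: Wooden dish brush lying on the table to the right, near the robot; origin under its middle. Bystander.
- scrub_pad: Scrubbing block 90 x 60 x 28 mm on the table to the left at the back; origin under its centre. Bystander.
- tumbler: The same tall steel tumbler; origin under its centre, on the deck.
There are look-alikes about, which are no part of the job. What is shaped like the tumbler but orange or pink is not meant.

How it is judged (in metres and radians):
At the end, for the whole second after the job is handed in: The tumbler's centre is on the spout side of the turning axis and within 10 mm of the spout's centre line (about 9 degrees of turn); tumbler, cup and bowls still stand on the deck in their compartments, the tumbler upright; the carousel is at rest (x of tumbler_center in the frame of carousel_base below -0.045 m and y of tumbler_center in the frame of carousel_base between -0.01 and 0.01 m and angle between tumbler_center's own z axis and vertical below 0.1 rad and z of tumbler_center in the frame of carousel between 0.0345 and 0.0505 m and horizontal distance between each of tumbler_center, bowl_a, bowl_b, cup and carousel below 0.08 m and angular speed of carousel below 0.03 rad/s and z of bowl_a in the frame of carousel between -0.008 and 0.008 m and z of bowl_b in the frame of carousel between -0.008 and 0.008 m and z of cup in the frame of carousel between -0.008 and 0.008 m); the robot touches nothing.
It fails at once if the tumbler or another dish is lifted off the deck (z of tumbler_center in the frame of carousel above 0.0575 m or z of any of bowl_a, bowl_b, cup in the frame of carousel above 0.015 m).
It fails at once if the robot touches the tumbler, a bowl or the cup (contact force between any of the fingers, the arm and tumbler above 0.5 N or contact force between any of the fingers, the arm and bowl_a above 0.5 N or contact force between any of the fingers, the arm and bowl_b above 0.5 N or contact force between any of the fingers, the arm and cup above 0.5 N).
It fails at once if the carousel is pinched or pushed roughly (more than 25 N) (contact force between any of the fingers, the arm and carousel above 25 N).
It fails at once if the carousel is spun faster than 2.5 rad/s (angular speed of carousel above 2.5 rad/s).
It fails at once if a bystander on the table or ledge is moved by more than 20 mm (distance of any of mug, bottle, brush, scrub_pad from where it was at the start of the episode above 0.02 m).
It also fails if it takes over 45 s, if anything falls off the work surface, if the arm or the gripper's body presses on something with over 40 N, if the wrist force passes 120 N, or if a joint passes its speed limit or range.

## Robot

A 6-joint arm with a two-finger parallel gripper is mounted at the origin on the work surface. World frame = base frame: x ahead of the robot, y to its left, z up, the work surface at z = 0. Lengths are in m, angles in degrees, forces in N, time in s.
With the tool pointing down it reaches from about 0.3 to 0.75 m from the base axis. Payload 8.5 kg.
Tool frame: the origin (TCP) lies on the centre line of the jaws, within the pads' length; the fingertips stand 19 mm ahead of it and the grasp point (between the pads) is the TCP (env.tcp_to_tips is the z of the fingertips in the tool frame, in m); z points along the fingers, y is the line along which they close (so a half turn about z gives the same grasp; the last joint's range is limited). The gripper opens to 85 mm and grips with 20 to 120 N. Pads are 22 mm wide; open, the fingers measure 114 mm over their backs; the gripper's body (76 mm by 85 mm) begins 54 mm behind the grasp point. The pads swing forward as they close: fully open they stand 13 mm farther back than shut.
Start: joints at [-89.628, 21.807, 74.336, -0, 83.858, -12.336], TCP at [0.121, -0.537, 0.224] pointing down, gripper open.
Joint ranges: [-178.18, 178.18], [-50.72, 133.34], [12.68, 142.11], [-81.47, 261.47], [9.98, 163.14], [-165.26, 165.26]. Speed limits (degrees/s): [136.94, 136.94, 180, 180, 180, 180].

## Interface

Orientations are given as a 3x3 rotation matrix whose columns are the frame's x, y, z axes.
In Python, from rig import env gives the robot as it stands.
- The arm moves only by the tool servo_tool, never from a script. Its argument "steps" is a list of rows, each an object of numbers: "tx", "ty", "tz": the shift along the world's x, y, z in cm; "yaw": the turn about the world's z in degrees; "claw": the finger opening in cm, from 0 to 8.54. In form: [{"tx": .., "ty": .., "tz": .., "yaw": .., "claw": ..}, ...]. A call has 1 to 20 rows; each row shifts and turns the commanded pose from where the row before left it; what a row does not reach is not made up. A row lasts 1/10 s, in which the tool goes at most 50 mm and 8.59 degrees, less where a joint would pass 70% of its speed; a pose out of reach is approached as far as the arm can. A call with a gripper value outside its range is refused whole. The fingers move at their own pace and stop on an object; "newtons" is the grip in N (left out, the last holds). Time passes only in rows, so rows that do not move let the fingers close. It gives the time, the measured TCP pose, the force, the opening and the grip force at its end, in the units of the state.
- env.observe(): the state, without advancing time (a new reading comes with each control period).
- env.get_image(name): name is "scene" or "top" or "wrist"; returns (picture, depth): 480x640x3 uint8, red, green, blue; 480x640 float32, m along the optical axis (not along the pixel's ray), 0 where there is no reading.
- env.camera_model(name): a dict with "fovy" (degrees; the focal length in pixels is half the picture's height over the tangent of half this angle, whatever the lens; pixels are square), "cx", "cy" (the principal point, pixels), "T" (4x4, takes a point from camera to world coordinates). Camera axes: x right, y down, z forward; pixel columns grow to the right and rows downward; lengths in m; the calibration is good to about 2 mm. A picture is of the moment at which its call begins: read the wrist's pose just before it. camera_model takes no time and is no camera call; for the wrist camera it gives the pose at the moment of the call.
- env.close_job(): hands the job in; it is judged then, once.
The state is a dict: "time_s": time; "q": joint angles; "qvel": joint speeds; "joint_efforts": joint torques, N m; "position": TCP position; "tool_rot": TCP orientation; "ft_force": force on the tool from outside, world axes, zero at the start; "wrist_torque": the same for the moment, N m; "grip_width": finger opening in m; "gripper_force": force on a finger pad.
Only numpy, scipy, OpenCV 4.12 (cv2) and the standard library are available. Lean on these libraries where they do the work, as an engineer would, in place of code of your own. Each camera call takes 0.05 s, during which the arm holds its last target. There are 200 camera calls.

## Working session

There is one attempt and no reset: what is moved stays moved. The work goes in short steps, Python scripts to look and compute and a tool call to move; the robot and the scene stay as the last step left them, time stands still between calls to the robot, and variables do not carry over. Pictures are saved under pics/ and viewed, at most 10 in all, crops included, and the job is handed in when it is done.

Besides the shell and the picture viewer there is one more tool, called after ">>>" by a JSON object that holds its "api" and its "payload", one argument or row to a line. servo_tool: Moves the arm, as the interface text tells. Its arguments: {"type":"object","properties":{"steps":{"type":"array"},"newtons":{"type":"number"}},"required":["steps"]}

```bash
mkdir -p pics
cat > h.py <<'E'
from rig import env
import numpy as np, cv2
def snap(n,f):
    m=env.camera_model(n); p,d=env.get_image(n)
    cv2.imwrite('pics/%s.png'%f,p[:,:,::-1]); np.savez('pics/%s.npz'%f,p=p,d=d,T=m['T'],k=[m['fovy'],m['cx'],m['cy']])
def load(f):
    z=np.load('pics/%s.npz'%f); return z['p'],z['d'],z['T'],z['k']
def cloud(f):
    p,d,T,k=load(f); F=240/np.tan(np.radians(k[0]/2))
    v,u=np.mgrid[:480,:640]
    c=np.stack([(u-k[1])/F*d,(v-k[2])/F*d,d,np.ones_like(d)],-1)
    return (c@np.array(T).T)[...,:3]
E
python3 - <<'E'
from h import *
snap('top','top1'); snap('scene','sc1'); print(env.observe()['time_s'], env.tcp_to_tips)
for n in('top','scene'): print(env.camera_model(n))
E
```

```text
0.1 0.019
{'fovy': 46.40150430528762, 'cx': 316.4198679510955, 'cy': 240.18360080197291, 'T': array([[-2.21861082e-02, -9.83255019e-01,  1.80879362e-01,
         2.35883931e-01],
       [-9.99753474e-01,  2.16613092e-02, -4.87644211e-03,
         4.47105053e-03],
       [ 8.76702388e-04, -1.80942960e-01, -9.83493201e-01,
         1.40232222e+00],
       [ 0.00000000e+00,  0.00000000e+00,  0.00000000e+00,
         1.00000000e+00]])}
{'fovy': 54.30100309282978, 'cx': 316.1200355998208, 'cy': 242.19888915565403, 'T': array([[ 0.5773301 ,  0.53554301, -0.61634702,  1.07174825],
       [ 0.81643165, -0.38914276,  0.42662311, -0.39684893],
       [-0.01137195, -0.74950757, -0.66189808,  0.70859092],
       [ 0.        ,  0.        ,  0.        ,  1.        ]])}
```

View pics/top1.png

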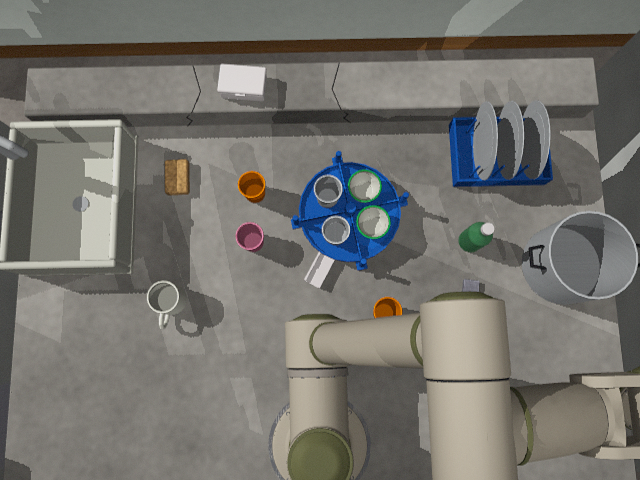

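View pics/sc1.png

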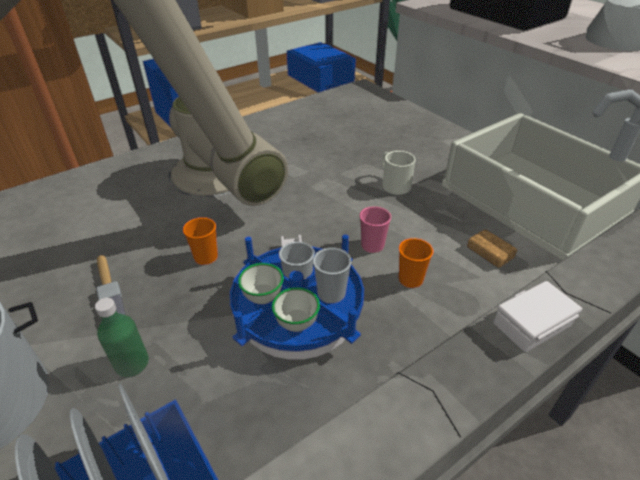

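The tall tumbler is at top pixel (328,190), next to the hub on the far left. The cup is at (336,230) and the spout is at about (320,268). The posts are at about (337,156), (404,199), (362,265) and (297,222). Next I'll measure them.

Run:
```python
from h import *
P=cloud('top1'); p,d,T,k=load('top1'); hsv=cv2.cvtColor(p,cv2.COLOR_RGB2HSV)
box=np.zeros((480,640),bool); box[140:295,280:420]=1
blue=box&(abs(hsv[...,0].astype(int)-110)<15)&(hsv[...,1]>120)
m=blue&(P[...,2]>.098)&(P[...,2]<.125)
n,l,s,c=cv2.connectedComponentsWithStats(m.astype(np.uint8))
pts=[]
for i in range(1,n):
    if s[i,4]>5: q=P[l==i]; print('post',c[i],s[i,4],q.mean(0)); pts.append(q.mean(0))
m=box&(P[...,2]>.122)&(P[...,2]<.15)
print('tumbler hi',m.sum(),(P[m].min(0)+P[m].max(0))/2,P[m].max(0)-P[m].min(0))
m=blue&(P[...,2]>.04)&(P[...,2]<.07)
print('deck',(P[m].min(0)+P[m].max(0))/2)
A=np.array(pts)
if len(A)>2:
    M=np.c_[2*A[:,:2],np.ones(len(A))]; x=np.linalg.lstsq(M,(A[:,:2]**2).sum(1),rcond=None)[0]; r=np.sqrt(x[2]+x[0]**2+x[1]**2)
    print('axis',x[:2],r); print(np.degrees(np.arctan2(A[:,1]-x[1],A[:,0]-x[0])))
w=box&(hsv[...,1]<40)&(hsv[...,2]>170)&(P[...,2]>.008)&(P[...,2]<.04); w[:250]=0
print('spout',w.sum(),P[w].mean(0),P[w].min(0),P[w].max(0)); np.set_printoptions(precision=3)
print(cv2.fitLine(P[w][:,:2].astype(np.float32),cv2.DIST_L2,0,.01,.01).ravel())
big=cv2.resize(p[140:295,270:430],None,fx=4,fy=4,interpolation=cv2.INTER_CUBIC); cv2.imwrite('pics/c1.png',big[:600,:,::-1])
# obstacles
for nm,(u,v) in dict(orange1=(252,186),orange2=(388,310),pink=(250,237),bottle=(487,230)).items():
    q=P[v-14:v+15,u-14:u+15].reshape(-1,3); q=q[q[:,2]>.04]; print(nm,q.min(0),q.max(0))
```

```text
post [338.07142857 153.71428571] 28 [ 0.68580824 -0.0590872   0.1068633 ]
post [405.36666667 195.1       ] 30 [ 0.57916407 -0.21691136  0.10587139]
post [350.06122449 207.32653061] 49 [ 0.55335382 -0.08413092  0.10055017]
post [295.1 218.2] 30 [0.52833979 0.0473957  0.10623393]
post [363.22222222 261.2962963 ] 27 [ 0.42152291 -0.11011965  0.10731374]
tumbler hi 199 [ 0.59164806 -0.03179368  0.13318085] [0.06775362 0.06618155 0.02159213]
deck [ 0.55380867 -0.0847567   0.05511531]
axis [ 0.5537685  -0.08487827] 0.1203720255546605
[  11.05231801  -79.11254957  119.02386396  100.88193498 -169.19407058]
spout 411 [ 0.41278549 -0.00945135  0.01702843] [ 0.37172403 -0.04242293  0.0083518 ] [0.45917819 0.03050896 0.03242519]
[ 0.869 -0.494  0.413 -0.009]
orange1 [0.236 0.004 0.04 ] [0.653 0.186 1.402]
orange2 [ 0.236 -0.198  0.04 ] [0.339 0.004 1.402]
pink [0.236 0.004 0.041] [0.525 0.192 1.402]
bottle [ 0.236 -0.418  0.086] [0.512 0.004 1.402]
```

View pics/c1.png

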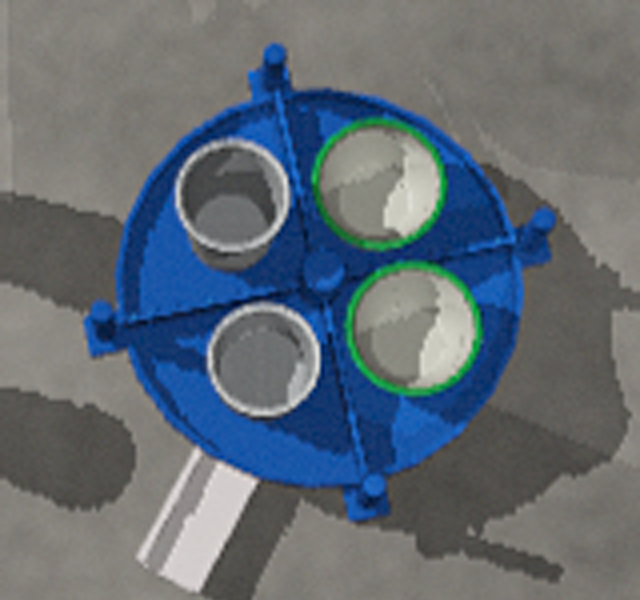

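Run:
```python
from h import *
np.set_printoptions(precision=3,suppress=True)
o=env.observe(); print(o['position'],o['grip_width']);print(o['tool_rot'])
p,d,T,k=load('top1');F=240/np.tan(np.radians(k[0]/2))
C=np.array([.5538,-.0846])
def ray(u,v,z):
    r=T[:3,:3]@[(u-k[1])/F,(v-k[2])/F,1]; return (T[:3,3]+r*(z-T[2,3])/r[2])[:2]
# spout side-edge tops: far end corners in crop px
e=[ray(270+a/4,140+b/4,.025) for a,b in((140,560),(198,592))]; m=np.mean(e,0)-C
print(e,np.linalg.norm(e[0]-e[1]),np.hypot(*m),np.degrees(np.arctan2(m[1],m[0])))
c=ray(270+232/4,140+195/4,.135)-C; print('tumbler rim',c,np.hypot(*c),np.degrees(np.arctan2(c[1],c[0])))
```

```text
[ 0.121 -0.536  0.224] 0.08560856807250176
[[ 0.976  0.22  -0.   ]
 [ 0.22  -0.976  0.001]
 [ 0.    -0.001 -1.   ]]
[array([0.39 , 0.028]), array([ 0.369, -0.007])] 0.040874486008253774 0.1983956804822599 151.39682775934054
tumbler rim [0.037 0.053] 0.06458887947290355 55.09560443748154
```

>>> {"api": "servo_tool", "payload": {
  "steps": [
    {"tx": 2.1,"ty": 3.4,"claw": 0},
    {"tx": 2.1,"ty": 3.4},
    {"tx": 2.1,"ty": 3.4},
    {"tx": 2.1,"ty": 3.4},
    {"tx": 2.1,"ty": 3.4},
    {"tx": 2.1,"ty": 3.4},
    {"tx": 2.1,"ty": 3.4},
    {"tx": 2.1,"ty": 3.4},
    {"tx": 2.1,"ty": 3.4},
    {"tx": 2.1,"ty": 3.4},
    {"tx": 2.1,"ty": 3.4},
    {"tx": 2.1,"ty": 3.4},
    {"tx": 2.1,"ty": 3.4},
    {"tx": 2.1,"ty": 3.0},
    {},
    {}
  ]
}}

```text
invalid input at $.steps[0]: expected keys tx, ty, tz, yaw, claw
```

>>> {"api": "servo_tool", "payload": {
  "steps": [
    {"tx": 2.1,"ty": 3.4,"tz": 0,"yaw": 0,"claw": 0},
    {"tx": 2.1,"ty": 3.4,"tz": 0,"yaw": 0,"claw": 0},
    {"tx": 2.1,"ty": 3.4,"tz": 0,"yaw": 0,"claw": 0},
    {"tx": 2.1,"ty": 3.4,"tz": 0,"yaw": 0,"claw": 0},
    {"tx": 2.1,"ty": 3.4,"tz": 0,"yaw": 0,"claw": 0},
    {"tx": 2.1,"ty": 3.4,"tz": 0,"yaw": 0,"claw": 0},
    {"tx": 2.1,"ty": 3.4,"tz": 0,"yaw": 0,"claw": 0},
    {"tx": 2.1,"ty": 3.4,"tz": 0,"yaw": 0,"claw": 0},
    {"tx": 2.1,"ty": 3.4,"tz": 0,"yaw": 0,"claw": 0},
    {"tx": 2.1,"ty": 3.4,"tz": 0,"yaw": 0,"claw": 0},
    {"tx": 2.0,"ty": 3.4,"tz": 0,"yaw": 0,"claw": 0},
    {"tx": 2.0,"ty": 3.4,"tz": 0,"yaw": 0,"claw": 0},
    {"tx": 2.0,"ty": 3.4,"tz": 0,"yaw": 0,"claw": 0},
    {"tx": 2.0,"ty": 3.5,"tz": 0,"yaw": 0,"claw": 0},
    {"tx": 0,"ty": 0,"tz": 0,"yaw": 0,"claw": 0},
    {"tx": 0,"ty": 0,"tz": 0,"yaw": 0,"claw": 0}
  ]
}}

```text
time_s: 1.7
position: [0.4109, -0.059, 0.224]
tool_rot: [[0.975, 0.222, -0.001], [0.222, -0.975, 0.0], [-0.001, -0.0, -1.0]]
ft_force: [-0.4, -0.3, 0.5]
grip_width: 0.0002
gripper_force: 0.0
```

>>> {"api": "servo_tool", "payload": {
  "steps": [
    {"tx": 0,"ty": 0,"tz": -2,"yaw": 0,"claw": 0},
    {"tx": 0,"ty": 0,"tz": -2,"yaw": 0,"claw": 0},
    {"tx": 0,"ty": 0,"tz": -2,"yaw": 0,"claw": 0},
    {"tx": 0,"ty": 0,"tz": -2,"yaw": 0,"claw": 0},
    {"tx": 0,"ty": 0,"tz": -2,"yaw": -2,"claw": 0},
    {"tx": 0,"ty": 0,"tz": -2,"yaw": 0,"claw": 0},
    {"tx": 0,"ty": 0,"tz": -1,"yaw": 0,"claw": 0},
    {"tx": 0,"ty": 0,"tz": 0,"yaw": 0,"claw": 0},
    {"tx": 0,"ty": 0,"tz": 0,"yaw": 0,"claw": 0}
  ]
}}

```text
time_s: 2.6
position: [0.4109, -0.0604, 0.0945]
tool_rot: [[0.983, 0.184, 0.0], [0.184, -0.983, -0.0], [0.0, 0.0, -1.0]]
ft_force: [0.8, 0.0, 0.2]
grip_width: -0.0003
gripper_force: 0.0
```

Run:
```python
from h import *
snap('scene','sc2'); p=load('sc2')[0]
cv2.imwrite('pics/sc2c.png',cv2.resize(p[130:380,180:460],None,fx=2.4,fy=2.4)[:,:,::-1])
# stroke table: finger centre at post angle phi, offset t behind
C=np.array([.5538,-.0846]); t=.0215
def pos(phi):
    a=np.radians(phi); return C+.135*np.array([np.cos(a),np.sin(a)])-t*np.array([-np.sin(a),np.cos(a)])
ph=np.arange(191,191+96.1,2.4); q=np.array([pos(x) for x in ph]); print(q[0],q[-1])
r=np.round(q*1000)/10; print(np.round(np.diff(r,axis=0),1).tolist())
```

```text
[ 0.41717794 -0.08925423] [ 0.57270963 -0.21998713]
[[0.0, -0.6], [0.1, -0.6], [0.1, -0.5], [0.1, -0.6], [0.1, -0.6], [0.2, -0.5], [0.1, -0.6], [0.2, -0.5], [0.2, -0.5], [0.3, -0.5], [0.2, -0.6], [0.3, -0.4], [0.3, -0.5], [0.4, -0.5], [0.3, -0.5], [0.4, -0.4], [0.3, -0.4], [0.4, -0.5], [0.5, -0.3], [0.4, -0.4], [0.4, -0.4], [0.5, -0.3], [0.5, -0.3], [0.5, -0.3], [0.5, -0.3], [0.5, -0.3], [0.5, -0.2], [0.5, -0.2], [0.6, -0.2], [0.5, -0.2], [0.6, -0.1], [0.5, -0.2], [0.6, -0.1], [0.5, 0.0], [0.6, -0.1], [0.6, 0.0], [0.6, 0.0], [0.5, 0.0], [0.6, 0.0], [0.6, 0.1]]
```

View pics/sc2c.png

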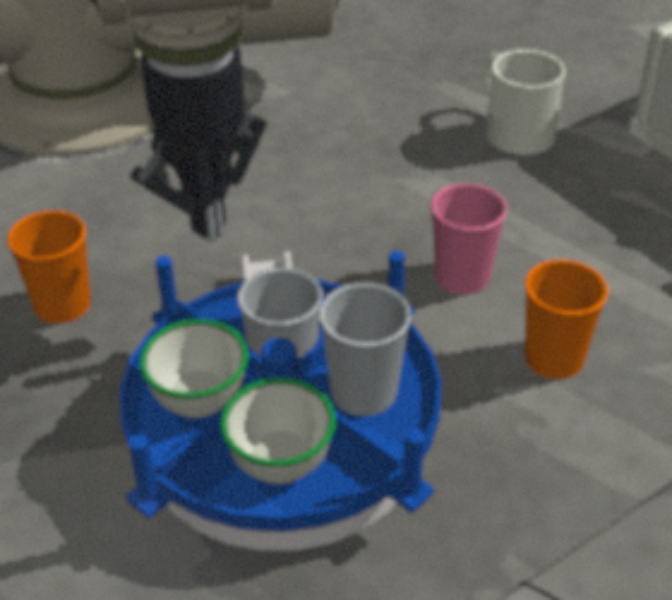

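The closed fingers are at crop (207,235), with the post to be pushed at (165,285), and the space around them is clear. I'll start the stroke.

>>> {"api": "servo_tool", "payload": {
  "steps": [
    {"tx": 0.1,"ty": -0.6,"tz": 0,"yaw": 0,"claw": 0},
    {"tx": 0.1,"ty": -0.6,"tz": 0,"yaw": 0,"claw": 0},
    {"tx": 0.1,"ty": -0.6,"tz": 0,"yaw": 0,"claw": 0},
    {"tx": 0.1,"ty": -0.6,"tz": 0,"yaw": 0,"claw": 0},
    {"tx": 0.2,"ty": -0.5,"tz": 0,"yaw": 0,"claw": 0},
    {"tx": 0,"ty": -0.6,"tz": 0,"yaw": 2.4,"claw": 0},
    {"tx": 0.1,"ty": -0.6,"tz": 0,"yaw": 2.4,"claw": 0},
    {"tx": 0.1,"ty": -0.5,"tz": 0,"yaw": 2.4,"claw": 0},
    {"tx": 0.1,"ty": -0.6,"tz": 0,"yaw": 2.4,"claw": 0},
    {"tx": 0.1,"ty": -0.6,"tz": 0,"yaw": 2.4,"claw": 0},
    {"tx": 0.2,"ty": -0.5,"tz": 0,"yaw": 2.4,"claw": 0},
    {"tx": 0.1,"ty": -0.6,"tz": 0,"yaw": 2.4,"claw": 0},
    {"tx": 0.2,"ty": -0.5,"tz": 0,"yaw": 2.4,"claw": 0},
    {"tx": 0.2,"ty": -0.5,"tz": 0,"yaw": 2.4,"claw": 0},
    {"tx": 0.3,"ty": -0.5,"tz": 0,"yaw": 2.4,"claw": 0}
  ]
}}

```text
time_s: 4.15
position: [0.4307, -0.1438, 0.0941]
tool_rot: [[0.821, 0.571, -0.001], [0.571, -0.821, 0.001], [-0.001, -0.001, -1.0]]
ft_force: [-0.8, 0.6, 1.0]
grip_width: -0.0002
gripper_force: 0.7
```

Run:
```python
from h import *
snap('scene','sc3'); p=load('sc3')[0]
cv2.imwrite('pics/sc3c.png',cv2.resize(p[130:380,180:460],None,fx=2.4,fy=2.4)[:,:,::-1])
```

```text
(no output)
```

View pics/sc3c.png

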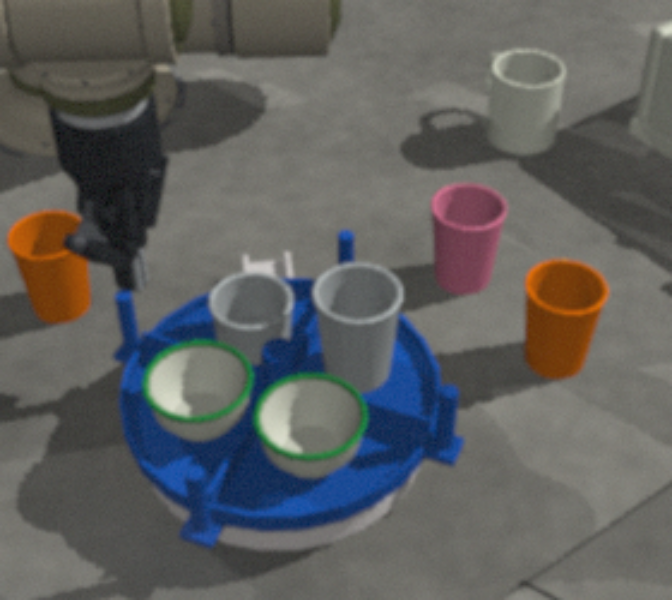

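The deck has turned about 22°. The fingers at crop (135,280) are pushing the post at (125,300), and the dishes haven't shifted. I'll carry on.

>>> {"api": "servo_tool", "payload": {
  "steps": [
    {"tx": 0.2,"ty": -0.6,"tz": 0,"yaw": 2.4,"claw": 0},
    {"tx": 0.3,"ty": -0.4,"tz": 0,"yaw": 2.4,"claw": 0},
    {"tx": 0.3,"ty": -0.5,"tz": 0,"yaw": 2.4,"claw": 0},
    {"tx": 0.4,"ty": -0.5,"tz": 0,"yaw": 2.4,"claw": 0},
    {"tx": 0.3,"ty": -0.5,"tz": 0,"yaw": 2.4,"claw": 0},
    {"tx": 0.4,"ty": -0.4,"tz": 0,"yaw": 2.4,"claw": 0},
    {"tx": 0.3,"ty": -0.4,"tz": 0,"yaw": 2.4,"claw": 0},
    {"tx": 0.4,"ty": -0.5,"tz": 0,"yaw": 2.4,"claw": 0},
    {"tx": 0.5,"ty": -0.3,"tz": 0,"yaw": 2.4,"claw": 0},
    {"tx": 0.4,"ty": -0.4,"tz": 0,"yaw": 2.4,"claw": 0},
    {"tx": 0.4,"ty": -0.4,"tz": 0,"yaw": 2.4,"claw": 0},
    {"tx": 0.5,"ty": -0.3,"tz": 0,"yaw": 2.4,"claw": 0},
    {"tx": 0.5,"ty": -0.3,"tz": 0,"yaw": 2.4,"claw": 0},
    {"tx": 0.5,"ty": -0.3,"tz": 0,"yaw": 2.4,"claw": 0},
    {"tx": 0.5,"ty": -0.3,"tz": 0,"yaw": 2.4,"claw": 0},
    {"tx": 0.5,"ty": -0.3,"tz": 0,"yaw": 2.4,"claw": 0},
    {"tx": 0.5,"ty": -0.2,"tz": 0,"yaw": 2.4,"claw": 0},
    {"tx": 0.5,"ty": -0.2,"tz": 0,"yaw": 2.4,"claw": 0},
    {"tx": 0.6,"ty": -0.2,"tz": 0,"yaw": 2.4,"claw": 0},
    {"tx": 0.5,"ty": -0.2,"tz": 0,"yaw": 2.4,"claw": 0}
  ]
}}

```text
time_s: 6.2
position: [0.516, -0.2158, 0.0941]
tool_rot: [[0.126, 0.992, -0.001], [0.992, -0.126, 0.0], [-0.0, -0.001, -1.0]]
ft_force: [-1.0, 0.3, 1.1]
grip_width: -0.0001
gripper_force: 0.7
```

>>> {"api": "servo_tool", "payload": {
  "steps": [
    {"tx": 0.6,"ty": -0.1,"tz": 0,"yaw": 2.4,"claw": 0},
    {"tx": 0.5,"ty": -0.2,"tz": 0,"yaw": 2.4,"claw": 0},
    {"tx": 0.6,"ty": -0.1,"tz": 0,"yaw": 2.4,"claw": 0},
    {"tx": 0.5,"ty": 0,"tz": 0,"yaw": 2.4,"claw": 0},
    {"tx": 0.6,"ty": -0.1,"tz": 0,"yaw": 2.4,"claw": 0},
    {"tx": 0.3,"ty": 0,"tz": 0,"yaw": 1.2,"claw": 0},
    {"tx": 0.3,"ty": 0,"tz": 0,"yaw": 1.2,"claw": 0},
    {"tx": 0,"ty": 0,"tz": 0,"yaw": 0,"claw": 0},
    {"tx": 0,"ty": 0,"tz": 0,"yaw": 0,"claw": 0}
  ]
}}

```text
time_s: 7.1
position: [0.5499, -0.2204, 0.0942]
tool_rot: [[-0.123, 0.992, 0.0], [0.992, 0.123, 0.0], [0.0, 0.0, -1.0]]
ft_force: [0.5, 0.4, 0.0]
grip_width: 0.0003
gripper_force: 0.0
```

```bash
cat > m.py <<'E'
from h import *
import sys
f=sys.argv[1]; snap('top',f); P=cloud(f); p=load(f)[0]; hsv=cv2.cvtColor(p,cv2.COLOR_RGB2HSV)
C=np.array([.5538,-.0846]); R=np.hypot(P[...,0]-C[0],P[...,1]-C[1]); z=P[...,2]
blue=(abs(hsv[...,0].astype(int)-110)<15)&(hsv[...,1]>120)
n,l,s,c=cv2.connectedComponentsWithStats((blue&(R>.11)&(R<.16)&(z>.098)&(z<.12)).astype(np.uint8))
for i in range(1,n):
    if s[i,4]>8: q=P[l==i].mean(0)[:2]-C; print('post',s[i,4],np.hypot(*q),np.degrees(np.arctan2(q[1],q[0])))
m=(R<.115)&(z>.122)&(z<.145)&(hsv[...,1]<60); q=P[m]; a=(q.min(0)+q.max(0))[:2]/2-C
print('tumbler',m.sum(),np.ptp(q,0),a,np.degrees(np.arctan2(a[1],a[0])))
cv2.imwrite('pics/%sc.png'%f,cv2.resize(p[130:300,260:440],None,fx=3.5,fy=3.5)[:,:,::-1])
E
python3 m.py top2
```

```text
post 33 0.1345942593921379 5.018903776270778
tumbler 143 [0.06460344 0.06501009 0.02033437] [-0.04791788  0.04118924] 139.31831124626507
```

View pics/top2c.png

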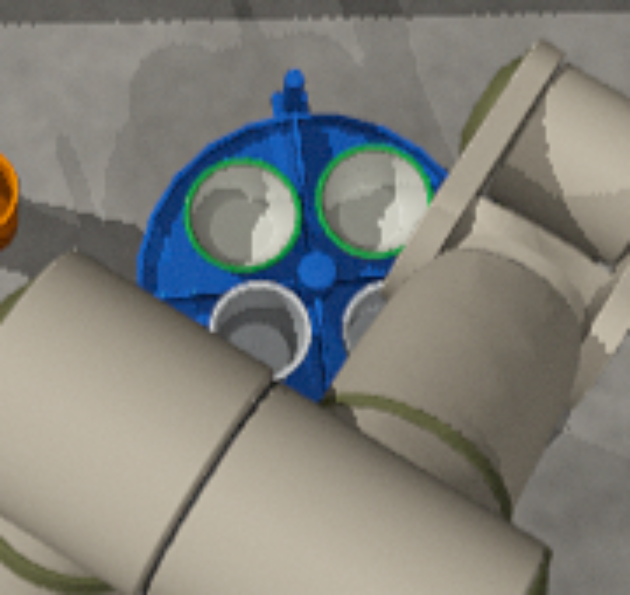

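The tumbler is at 139.3° and the spout at 151.4°, so about 12° remains. The tumbler, at crop (262,330), is still upright.

>>> {"api": "servo_tool", "payload": {
  "steps": [
    {"tx": 0.5,"ty": 0,"tz": 0,"yaw": 2,"claw": 0},
    {"tx": 0.5,"ty": 0,"tz": 0,"yaw": 2,"claw": 0},
    {"tx": 0.5,"ty": 0,"tz": 0,"yaw": 2,"claw": 0},
    {"tx": 0.5,"ty": 0.1,"tz": 0,"yaw": 2,"claw": 0},
    {"tx": 0.5,"ty": 0.1,"tz": 0,"yaw": 2,"claw": 0},
    {"tx": 0.2,"ty": 0,"tz": 0,"yaw": 1,"claw": 0},
    {"tx": 0.2,"ty": 0,"tz": 0,"yaw": 1,"claw": 0},
    {"tx": 0,"ty": 0,"tz": 0,"yaw": 0,"claw": 0},
    {"tx": 0,"ty": 0,"tz": 0,"yaw": 0,"claw": 0}
  ]
}}

```text
time_s: 8.05
position: [0.5791, -0.2185, 0.0943]
tool_rot: [[-0.327, 0.945, 0.0], [0.945, 0.327, 0.0], [-0.0, 0.0, -1.0]]
ft_force: [-0.2, -0.8, -0.1]
grip_width: -0.0001
gripper_force: 0.0
```

```bash
python3 m.py top3
```

```text
post 27 0.13495765851405597 17.408058947653103
tumbler 103 [0.04259366 0.0604267  0.01620062] [-0.04457669  0.02713307] 148.67183910780136
```

>>> {"api": "servo_tool", "payload": {
  "steps": [
    {"tx": -0.5,"ty": -0.2,"tz": 0,"yaw": 0,"claw": 0},
    {"tx": -0.8,"ty": -0.5,"tz": 0,"yaw": 0,"claw": 0},
    {"tx": -0.8,"ty": -1,"tz": 0,"yaw": 0,"claw": 0},
    {"tx": 0,"ty": -1,"tz": 2,"yaw": 0,"claw": 0},
    {"tx": 0,"ty": 0,"tz": 3,"yaw": 0,"claw": 0},
    {"tx": 0,"ty": 0,"tz": 3,"yaw": 0,"claw": 0},
    {"tx": 0,"ty": 0,"tz": 3,"yaw": 0,"claw": 0},
    {"tx": 0,"ty": 0,"tz": 3,"yaw": 0,"claw": 0},
    {"tx": -3,"ty": -2,"tz": 0,"yaw": 0,"claw": 0},
    {"tx": -3,"ty": -2,"tz": 0,"yaw": 0,"claw": 0},
    {"tx": -3,"ty": -2,"tz": 0,"yaw": 0,"claw": 0},
    {"tx": -3,"ty": -2,"tz": 0,"yaw": 0,"claw": 0},
    {"tx": -3,"ty": -2,"tz": 0,"yaw": 0,"claw": 0},
    {"tx": -3,"ty": -2,"tz": 0,"yaw": 0,"claw": 0},
    {"tx": -3,"ty": -2,"tz": 0,"yaw": 0,"claw": 0},
    {"tx": -3,"ty": -2,"tz": 0,"yaw": 0,"claw": 0},
    {"tx": -3,"ty": -2,"tz": 0,"yaw": 0,"claw": 0},
    {"tx": -3,"ty": -2,"tz": 0,"yaw": 0,"claw": 0},
    {"tx": -3,"ty": -2,"tz": 0,"yaw": 0,"claw": 0},
    {"tx": 0,"ty": 0,"tz": 0,"yaw": 0,"claw": 0}
  ]
}}

```text
time_s: 10.1
position: [0.2241, -0.4676, 0.234]
tool_rot: [[-0.323, 0.947, -0.001], [0.947, 0.323, -0.001], [-0.0, -0.001, -1.0]]
ft_force: [0.4, -0.5, -1.2]
grip_width: 0.0001
gripper_force: 0.0
```

```bash
python3 m.py top4
```

```text
post 25 0.13495588435452568 17.282288367112123
post 31 0.13481715843332662 -72.4356519527984
post 27 0.13444200796150824 107.44601686171193
post 31 0.134402619641156 -162.47409938302573
tumbler 196 [0.06786877 0.06535982 0.01803066] [-0.05728507  0.02979727] 152.51845680393234
```

View pics/top4c.png

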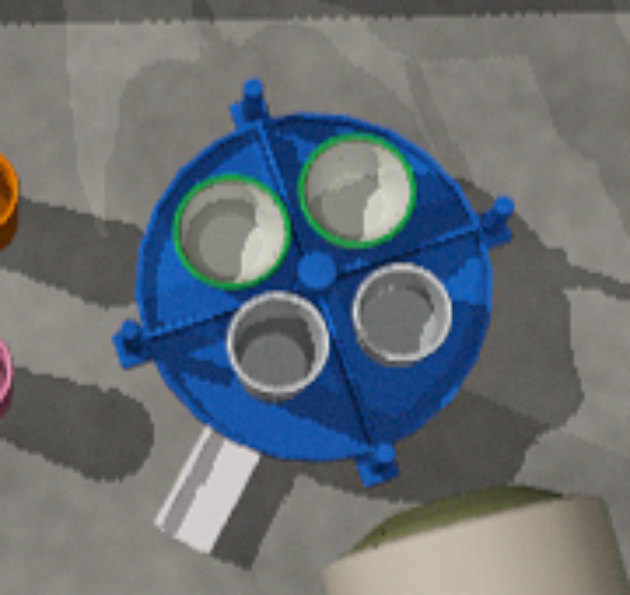

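The tumbler, at crop (278,345), lines up with the spout to within about 1° (152.5° against 151.4°). The dishes are all in place and the hand is clear, so I'm handing in.

```bash
python3 -c "
from rig import env
print(env.close_job())"
```

```text
the job is handed in; nothing more can be done
None
```

The job is handed in: I turned the carousel about 96° by pushing one post, and the tumbler stands within about 1° (roughly 1 mm) of the spout's centre line, with the dishes all in place and the hand clear; the judge returned no verdict.

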